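# Refill the solder rack and swing the keeper over

### The job

Some pockets of the sloped solder-spool rack are empty: seat the two spare spools standing on the bench in the empty pockets, one in each, fully down on the pocket floor. When every pocket is full, swing the steel keeper bail over the spools until it is fully shut. Leave the spools already in the rack in their pockets and do not disturb the other things on the bench.

Things in the scene. Friction and masses are not known exactly. Their poses are not given: they have to be found in the camera images.
- spool_a: Solder spool, upright cylinder 64 tall: blue flanges 56 diameter and 4 thick at both ends, silver winding 50 diameter between them. All four spools are alike; about 350 g. Origin at the centre of its underside, z along its axis. Starts seated in one of the rack's pockets.
- spool_b: Solder spool, upright cylinder 64 tall: blue flanges 56 diameter and 4 thick at both ends, silver winding 50 diameter between them. All four spools are alike; about 350 g. Origin at the centre of its underside, z along its axis. Starts seated in one of the rack's pockets.
- spool_c: Solder spool, upright cylinder 64 tall: blue flanges 56 diameter and 4 thick at both ends, silver winding 50 diameter between them. All four spools are alike; about 350 g. Origin at the centre of its underside, z along its axis. A spare: starts standing on the bench.
- spool_d: Solder spool, upright cylinder 64 tall: blue flanges 56 diameter and 4 thick at both ends, silver winding 50 diameter between them. All four spools are alike; about 350 g. Origin at the centre of its underside, z along its axis. A spare: starts standing on the bench.
- bay0 (a point): Centre of the floor of square pocket 0 of the sloped rack (62 x 62, 16 deep, pitch 80 along the rack's y). z is the pocket's outward axis, tilted 25 degrees from vertical roughly away from the robot (the rack's high edge is nearest the robot, its low edge is on the far side); x runs up the slope, y along the row. A seated spool stands on this floor along z, slid up to 3 mm off centre.
- bay1 (a point): Centre of the floor of square pocket 1 of the sloped rack (62 x 62, 16 deep, pitch 80 along the rack's y). z is the pocket's outward axis, tilted 25 degrees from vertical roughly away from the robot (the rack's high edge is nearest the robot, its low edge is on the far side); x runs up the slope, y along the row. A seated spool stands on this floor along z, slid up to 3 mm off centre.
- bay2 (a point): Centre of the floor of square pocket 2 of the sloped rack (62 x 62, 16 deep, pitch 80 along the rack's y). z is the pocket's outward axis, tilted 25 degrees from vertical roughly away from the robot (the rack's high edge is nearest the robot, its low edge is on the far side); x runs up the slope, y along the row. A seated spool stands on this floor along z, slid up to 3 mm off centre.
- bay3 (a point): Centre of the floor of square pocket 3 of the sloped rack (62 x 62, 16 deep, pitch 80 along the rack's y). z is the pocket's outward axis, tilted 25 degrees from vertical roughly away from the robot (the rack's high edge is nearest the robot, its low edge is on the far side); x runs up the slope, y along the row. A seated spool stands on this floor along z, slid up to 3 mm off centre.
- bail (a joint): Keeper bail of the rack: a U of 10 mm round steel bar, 332 wide along the row, hinged at the rack's high edge. Value in rad: 0 fully shut (crossbar lies over the spools' tops, 3 mm clear of seated spools), grows as it swings up and back towards the robot, to 2.4. Stiff: it stays where it is left; about 2 N at the crossbar moves it.
- bail_bar (a point): Middle of the bail's crossbar (on the 10 mm bar's centre line), which runs along the row. 46.6 from the hinge line. When shut it stands 72 above the pocket floors along the pockets' z, over the line of the pocket centres.
- bail_hinge (a point): Middle of the bail's hinge line, 45 up the slope from the pocket centres and 60 above the pocket floors along the pockets' z; the hinge line is parallel to the row. Two steel hinge plates stand at the ends of the row, 176 either side of the middle. Axes turn with the bail: its y is the hinge line.
- jar: Bystander: amber jar with black lid, 56 diameter, 85 tall, on the bench. Origin at the centre of its underside.
- tape: Bystander: roll of white tape lying flat, 90 outside, 56 hole, 25 high. Origin at the centre of its underside.
- reel: Bystander: large reel of red wire with white flanges 120 diameter, 55 high, too large for the pockets. Origin at the centre of its underside.
- board: Bystander: green circuit board 75 x 130, 21 high with its parts, lying flat. Origin at the centre of its underside.

How it is judged:
On the way, in this order (a step that is already met when the one before it is completed fails the run):
1. all four pockets hold a fully seated spool while the bail is still swung back (((distance between spool_a and bay0 below 0.009 m and angle between the z axis of spool_a and the z axis of bay0, either way round below 0.12 rad) or (distance between spool_b and bay0 below 0.009 m and angle between the z axis of spool_b and the z axis of bay0, either way round below 0.12 rad) or (distance between spool_c and bay0 below 0.009 m and angle between the z axis of spool_c and the z axis of bay0, either way round below 0.12 rad) or (distance between spool_d and bay0 below 0.009 m and angle between the z axis of spool_d and the z axis of bay0, either way round below 0.12 rad)) and ((distance between spool_a and bay1 below 0.009 m and angle between the z axis of spool_a and the z axis of bay1, either way round below 0.12 rad) or (distance between spool_b and bay1 below 0.009 m and angle between the z axis of spool_b and the z axis of bay1, either way round below 0.12 rad) or (distance between spool_c and bay1 below 0.009 m and angle between the z axis of spool_c and the z axis of bay1, either way round below 0.12 rad) or (distance between spool_d and bay1 below 0.009 m and angle between the z axis of spool_d and the z axis of bay1, either way round below 0.12 rad)) and ((distance between spool_a and bay2 below 0.009 m and angle between the z axis of spool_a and the z axis of bay2, either way round below 0.12 rad) or (distance between spool_b and bay2 below 0.009 m and angle between the z axis of spool_b and the z axis of bay2, either way round below 0.12 rad) or (distance between spool_c and bay2 below 0.009 m and angle between the z axis of spool_c and the z axis of bay2, either way round below 0.12 rad) or (distance between spool_d and bay2 below 0.009 m and angle between the z axis of spool_d and the z axis of bay2, either way round below 0.12 rad)) and ((distance between spool_a and bay3 below 0.009 m and angle between the z axis of spool_a and the z axis of bay3, either way round below 0.12 rad) or (distance between spool_b and bay3 below 0.009 m and angle between the z axis of spool_b and the z axis of bay3, either way round below 0.12 rad) or (distance between spool_c and bay3 below 0.009 m and angle between the z axis of spool_c and the z axis of bay3, either way round below 0.12 rad) or (distance between spool_d and bay3 below 0.009 m and angle between the z axis of spool_d and the z axis of bay3, either way round below 0.12 rad)) and value of joint bail above 0.5 rad), for 0.2 s.
2. the bail is shut over the spools (value of joint bail below 0.1 rad), for 0.2 s.
At the end, for the whole second after the job is handed in: Each of the four pockets holds a spool, its underside centre within 9 mm of the centre of the pocket's floor and its axis within 0.12 rad of the pocket's; all spools at rest; the bail within 0.10 rad of fully shut (((distance between spool_a and bay0 below 0.009 m and angle between the z axis of spool_a and the z axis of bay0, either way round below 0.12 rad) or (distance between spool_b and bay0 below 0.009 m and angle between the z axis of spool_b and the z axis of bay0, either way round below 0.12 rad) or (distance between spool_c and bay0 below 0.009 m and angle between the z axis of spool_c and the z axis of bay0, either way round below 0.12 rad) or (distance between spool_d and bay0 below 0.009 m and angle between the z axis of spool_d and the z axis of bay0, either way round below 0.12 rad)) and ((distance between spool_a and bay1 below 0.009 m and angle between the z axis of spool_a and the z axis of bay1, either way round below 0.12 rad) or (distance between spool_b and bay1 below 0.009 m and angle between the z axis of spool_b and the z axis of bay1, either way round below 0.12 rad) or (distance between spool_c and bay1 below 0.009 m and angle between the z axis of spool_c and the z axis of bay1, either way round below 0.12 rad) or (distance between spool_d and bay1 below 0.009 m and angle between the z axis of spool_d and the z axis of bay1, either way round below 0.12 rad)) and ((distance between spool_a and bay2 below 0.009 m and angle between the z axis of spool_a and the z axis of bay2, either way round below 0.12 rad) or (distance between spool_b and bay2 below 0.009 m and angle between the z axis of spool_b and the z axis of bay2, either way round below 0.12 rad) or (distance between spool_c and bay2 below 0.009 m and angle between the z axis of spool_c and the z axis of bay2, either way round below 0.12 rad) or (distance between spool_d and bay2 below 0.009 m and angle between the z axis of spool_d and the z axis of bay2, either way round below 0.12 rad)) and ((distance between spool_a and bay3 below 0.009 m and angle between the z axis of spool_a and the z axis of bay3, either way round below 0.12 rad) or (distance between spool_b and bay3 below 0.009 m and angle between the z axis of spool_b and the z axis of bay3, either way round below 0.12 rad) or (distance between spool_c and bay3 below 0.009 m and angle between the z axis of spool_c and the z axis of bay3, either way round below 0.12 rad) or (distance between spool_d and bay3 below 0.009 m and angle between the z axis of spool_d and the z axis of bay3, either way round below 0.12 rad)) and value of joint bail below 0.1 rad and linear speed of each of spool_a, spool_b, spool_c, spool_d below 0.02 m/s); the robot touches nothing.
It fails at once if a spool that was already in the rack is shifted more than 20 mm (distance of any of spool_a, spool_b from where it was at the start of the episode above 0.02 m).
It fails at once if a bystander (jar, tape, reel, board) is moved more than 30 mm (distance of any of jar, tape, reel, board from where it was at the start of the episode above 0.03 m).
It also fails if it takes over 72 s, if anything falls off the work surface, if the arm or the gripper's body presses on something with over 40 N, if the wrist force passes 120 N, or if a joint passes its speed limit or range.

### The arm

A 6-joint arm with a two-finger parallel gripper is mounted at the origin on the work surface. World frame = base frame: x ahead of the robot, y to its left, z up, the work surface at z = 0. Lengths are in m, angles in rad, forces in N, time in s.
With the tool pointing down it reaches from about 0.35 to 0.975 m from the base axis. Payload 4.9 kg.
Tool frame: the origin (TCP) lies at the very end of the fingers, on their centre line; the grasp point (between the pads) lies 19 mm behind it; z points along the fingers, y is the line along which they close (so a half turn about z gives the same grasp; the last joint's range is limited). The gripper opens to 85 mm and grips with 20 to 120 N. Pads are 22 mm wide; open, the fingers measure 114 mm over their backs; the gripper's body (76 mm by 85 mm) begins 54 mm behind the grasp point. The pads swing forward as they close: fully open they stand 13 mm farther back than shut.
Start: joints at [1.196, 0.053, 1.613, -0, 1.476, -0.119], TCP at [0.158, 0.605, 0.231] pointing down, gripper open.
Joint ranges: [-3.01, 3.01], [-1.01, 2.22], [0.06, 2.58], [-1.02, 4.17], [0.09, 2.62], [-3.14, 3.14]. Speed limits (rad/s): [2.57, 2.57, 3.14, 3.14, 3.14, 3.14].

### API

Orientations are given as a rotation vector (axis times angle).
In Python, from station import get_obs, get_image, get_calibration, finish_job gives the robot as it stands.
- The arm moves only by the tool servo_tool, never from a script. Its argument "increments" is a list of rows, each a list of 5 numbers: the opening, from 0 (shut) to 1 (fully open), then the shift along the tool's x, y, z in mm, then the turn about the tool's z in degrees. In form: [[jaw, tx, ty, tz, spin], ...]. A call has 1 to 12 rows; each row shifts and turns the commanded pose from where the row before left it, along the tool's axes as they then stand; what a row does not reach is not made up. A row lasts 1/8 s, in which the tool goes at most 62.5 mm and 10.7 degrees, less where a joint would pass 70% of its speed; a pose out of reach is approached as far as the arm can. A call is refused whole if a number of a shift passes 62.5 or a number of a turn 10.7, either way. A call with a gripper value outside its range is refused whole. The fingers move at their own pace and stop on an object; "force" is the grip in N (left out, the last holds). Time passes only in rows, so rows that do not move let the fingers close. It gives the time, the measured TCP pose, the force, the opening and the grip force at its end, in the units of the state.
- get_obs(): the state, without advancing time (a new reading comes with each control period).
- get_image(name): name is "side" or "top"; returns the picture (400x640x3 uint8, red, green, blue); there is no depth.
- get_calibration(name): a dict with "fx", "fy", "cx", "cy" (pixels), "dist_coeffs" ([k1, k2, p1, p2, k3] as OpenCV has them; the pictures are not rectified), "R" (3x3) and "t" (3): a world point X has camera coordinates R X + t. Camera axes: x right, y down, z forward; pixel columns grow to the right and rows downward; lengths in m; the calibration is good to about 2 mm. A picture is of the moment at which its call begins. get_calibration takes no time and is no camera call.
- finish_job(): hands the job in; it is judged then, once.
The state is a dict: "t": time; "q": joint angles; "dq": joint speeds; "effort": joint torques, N m; "tool_pos": TCP position; "tool_rot": TCP orientation; "contact_force": force on the tool from outside, world axes, zero at the start; "wrist_torque": the same for the moment, N m; "opening": finger opening in m; "grip_force": force on a finger pad.
Only numpy, scipy, OpenCV 4.12 (cv2) and the standard library are available. Lean on these libraries where they do the work, as an engineer would, in place of code of your own. Each camera call takes 0.05 s, during which the arm holds its last target. There are 200 camera calls.

## Working session

There is one attempt and no reset: what is moved stays moved. The work goes in short steps, Python scripts to look and compute and a tool call to move; the robot and the scene stay as the last step left them, time stands still between calls to the robot, and variables do not carry over. Pictures are saved under pics/ and viewed, at most 10 in all, crops included, and the job is handed in when it is done.

Besides the shell and the picture viewer there is one more tool, called after "Call:" as name([rows], argument=value, ...), one row to a line, values as JSON. servo_tool: Moves the arm, as the interface text tells. Its arguments: {"type":"object","properties":{"increments":{"type":"array"},"force":{"type":"number"}},"required":["increments"]}

```bash
mkdir -p pics
python3 - <<'E'
from station import *
import cv2,numpy as np
for n in("side","top"):
    im=get_image(n);cv2.imwrite(f"pics/{n}0.png",im[:,:,::-1]);c=get_calibration(n)
    print(n,c["fx"],c["fy"],c["cx"],c["cy"],c["dist_coeffs"],"C",(-np.array(c["R"]).T@np.array(c["t"])).round(3),np.array(c["R"]).round(3).tolist())
o=get_obs();print(o)
E
```

```text
side 386.02557131248784 386.02557131248784 315.5032354855781 207.90657852664776 [-0.06237525  0.          0.          0.          0.        ] C [ 0.252 -0.738  0.848] [[0.954, -0.299, -0.008], [-0.21, -0.65, -0.73], [0.213, 0.698, -0.683]]
top 446.48829305550015 446.48829305550015 305.82688090365735 206.15708296503186 [0.00397694 0.         0.         0.         0.        ] C [0.43  0.017 1.194] [[0.029, -1.0, -0.008], [-0.997, -0.028, -0.072], [0.071, 0.01, -0.997]]
{'t': 0.1, 'q': array([ 1.19600682e+00,  5.32980424e-02,  1.61413626e+00,  1.60642487e-05,
        1.47600233e+00, -1.18979548e-01]), 'dq': array([ 0.00019258, -0.00172176, -0.00433136,  0.0012054 , -0.00108538,
        0.00038982]), 'effort': array([ 1.12629827e-03, -3.94908285e+01, -3.71361315e+01, -9.27168298e-05,
        4.00213306e-03,  4.02808070e-06]), 'tool_pos': array([0.15792152, 0.6041462 , 0.2301937 ]), 'tool_rot': array([-4.00673386e-01, -3.11546605e+00,  2.80212731e-03]), 'contact_force': array([ 0.7214269 , -0.21934665, -0.65786146]), 'wrist_torque': array([-0.00258157,  0.02598969,  0.01038734]), 'grip_force': 0.0, 'opening': 0.08525461390102376}
```

View pics/side0.png

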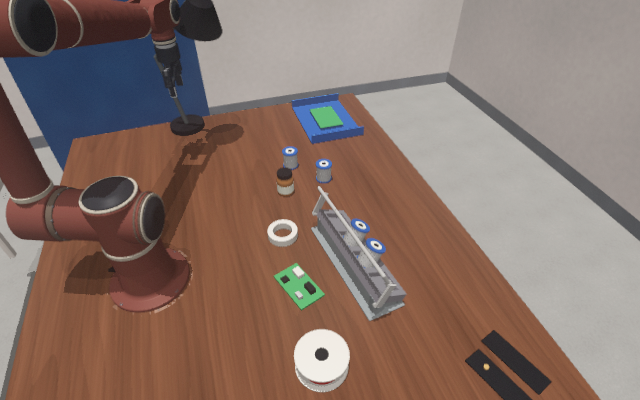

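View pics/top0.png

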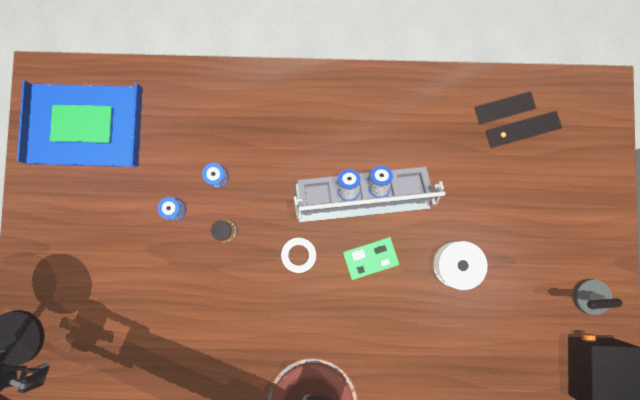

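Side view: the spares are at about (290,153) and (324,165), the seated spools at (359,228) and (376,246), and the bail bar runs (320,190)–(395,285). Top view: the spares are at (169,209) and (213,174), the seated spools at (348,182) and (380,178). The empty pockets are the two end ones, near (317,193) and (410,185).

```bash
cat > h.py <<'E'
import cv2,numpy as np
from station import *
K={};D={};R={};T={}
for n in("side","top"):
    c=get_calibration(n);K[n]=np.array([[c["fx"],0,c["cx"]],[0,c["fy"],c["cy"]],[0,0,1]]);D[n]=np.array(c["dist_coeffs"]);R[n]=np.array(c["R"]);T[n]=np.array(c["t"])
def und(n,p): return cv2.undistortPoints(np.array([[p]],float),K[n],D[n])[0,0]
def ray(n,p):
    d=R[n].T@np.r_[und(n,p),1];return -R[n].T@T[n],d/np.linalg.norm(d)
def plane(n,p,z):
    c,d=ray(n,p);return c+d*(z-c[2])/d[2]
def tri(ps,pt):
    (a,u),(b,v)=ray("side",ps),ray("top",pt)
    s=np.linalg.lstsq(np.c_[u,-v],b-a,rcond=None)[0]
    P,Q=a+s[0]*u,b+s[1]*v;return (P+Q)/2,np.linalg.norm(P-Q)
def proj(n,X): return cv2.projectPoints(np.array(X,float).reshape(-1,3),cv2.Rodrigues(R[n])[0],T[n],K[n],D[n])[0][:,0]
E
python3 - <<'E'
from h import *
I={n:cv2.imread(f"pics/{n}0.png") for n in K}
S={"c":((290,153),(169,209)),"d":((324,165),(213,174)),"r1":((359,228),(348,182)),"r2":((376,246),(380,178))}
def face(n,p):
    x,y=p;w=14;c=I[n][y-w:y+w,x-w:x+w];h=cv2.cvtColor(c,cv2.COLOR_BGR2HSV)
    m=((h[...,0]>100)&(h[...,0]<125)&(h[...,1]>130)).astype(np.uint8)
    k,l,s,ce=cv2.connectedComponentsWithStats(m)
    i=1+np.argmax(s[1:,4]);pts=np.argwhere(l==i)[:,::-1].astype(np.float32)
    hull=cv2.convexHull(pts)
    e=cv2.fitEllipse(hull);d=cv2.GaussianBlur(h[...,1],(3,3),0)
    return np.array(e[0])+[x-w,y-w],e[1],s[i,4]
for k,(a,b) in S.items():
    fa,fb=face("side",a),face("top",b);X,g=tri(fa[0],fb[0]);print(k,fa,fb,X.round(4),"gap",round(g,4),plane("top",fb[0],.064).round(4),plane("side",fa[0],.064).round(4))
a=cv2.resize(I["side"][180:320,300:410],None,fx=4.2,fy=4.2,interpolation=cv2.INTER_CUBIC)
b=cv2.resize(I["top"][155:230,285:455],None,fx=4.6,fy=4.6,interpolation=cv2.INTER_CUBIC)
cv2.imwrite("pics/s1.png",a);cv2.imwrite("pics/t1.png",b);print(a.shape,b.shape)
E
```

```text
c (array([289.33251381, 150.96358681]), (8.467519760131836, 14.441858291625977), np.int32(46)) (array([168.59392738, 207.73934078]), (20.654211044311523, 21.16309928894043), np.int32(181)) [0.4973 0.3776 0.0603] gap 0.0002 [0.497  0.3764 0.064 ] [0.4962 0.3722 0.064 ]
d (array([323.3432188 , 163.73190117]), (9.249905586242676, 15.464699745178223), np.int32(56)) (array([213.12076759, 173.50693035]), (20.605140686035156, 20.904399871826172), np.int32(172)) [0.5883 0.2677 0.0606] gap 0.0002 [0.5877 0.267  0.064 ] [0.5869 0.2633 0.064 ]
r1 (array([359.89657402, 225.30920315]), (9.740607261657715, 19.66223907470703), np.int32(79)) (array([348.75968838, 178.81827831]), (18.503150939941406, 21.707340240478516), np.int32(167)) [ 0.5789 -0.0763  0.0995] gap 0.0001 [ 0.5836 -0.0793  0.064 ] [ 0.5944 -0.045   0.064 ]
r2 (array([375.23764038, 245.53138733]), (10.831509590148926, 20.689311981201172), np.int32(99)) (array([380.96786499, 175.35555553]), (18.184471130371094, 22.030899047851562), np.int32(164)) [ 0.5895 -0.1555  0.0989] gap 0.0004 [ 0.5948 -0.161   0.064 ] [ 0.605  -0.1283  0.064 ]
(588, 462, 3) (345, 782, 3)
```

View pics/s1.png

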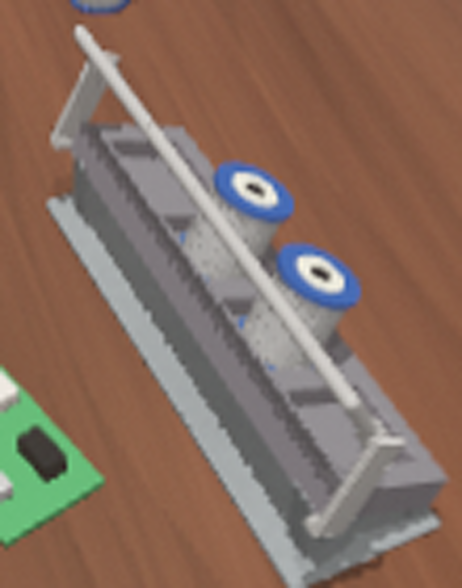

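View pics/t1.png

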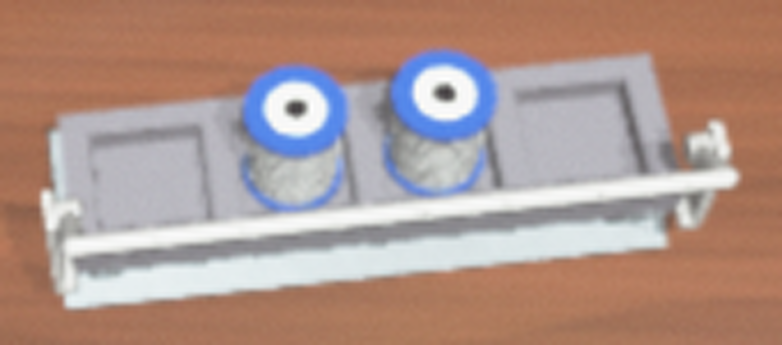

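Crops: the bail is swung back to roughly vertical. Bar ends are at about (70,245) and (735,177) in the top crop, and (82,32) and (385,440) in the side crop. Both end pockets are empty. The far rim corners of the left pocket are near (88,137) and (205,125), of the right one near (515,92) and (628,82).

Run:
```python
from h import *
s=lambda x,y:((x+.5)/4.2+299.5,(y+.5)/4.2+179.5)
t=lambda x,y:((x+.5)/4.6+284.5,(y+.5)/4.6+154.5)
L,g1=tri(s(82,32),t(68,246));Rr,g2=tri(s(385,440),t(735,177))
print("bar ends",L.round(4),Rr.round(4),g1,g2,np.linalg.norm(L-Rr))
w=(L-Rr)[:2];w/=np.linalg.norm(w);print("row from bar",w)
w=np.array([-.0106,.0792]);w/=np.linalg.norm(w);f=np.array([w[1],-w[0]]);print("f",f)
for nm,a,b in(("hole1",(255,187),(296,107)),("hole2",(321,272),(445,93))):
    X,g=tri(s(*a),t(*b));print(nm,X.round(4),g)
tops=np.array([[.5789,-.0763,.0995],[.5895,-.1555,.0989]])
n=np.r_[.4226*f,.9063]
mid=tops.mean(0)-.064*n; print("mid floor",mid.round(4))
B=[mid+np.r_[w,0]*.08*k for k in(1.5,.5,-.5,-1.5)];print("bays",np.round(B,4))
for e in(L,Rr):
    d=e-mid;h=np.array([d[:2]@f,d[2]])-[-.0154,.0734];print("bail from hinge",h,np.linalg.norm(h),"theta",np.arctan2(h[1],h[0])+np.arctan2(8,46))
# rim corners on rim plane
u=np.r_[-.9063*f,.4226]
for p in((88,137),(205,125),(515,92),(628,82),(213,222),(497,188),(210,222)):
    c,d=ray("top",t(*p));P0=mid+.016*n;X=c+d*((P0-c)@n)/(d@n)
    print(p,"rack xy mm",((X-mid)@u*1e3).round(1),((X-mid)@np.r_[w,0]*1e3).round(1))
```

```text
bar ends [0.5    0.0416 0.1598] [ 0.5519 -0.3021  0.1396] 0.0020273960689184247 0.013369152691224318 0.34816448479255424
row from bar [-0.14937199  0.98878107]
f [0.9911622  0.13265555]
hole1 [ 0.5803 -0.0763  0.1035] 0.0006696011698234393
hole2 [ 0.5906 -0.1558  0.1033] 0.0005391138500512496
mid floor [ 0.5574 -0.1195  0.0412]
bays [[ 5.415e-01 -5.000e-04  4.120e-02]
 [ 5.521e-01 -7.980e-02  4.120e-02]
 [ 5.627e-01 -1.591e-01  4.120e-02]
 [ 5.733e-01 -2.384e-01  4.120e-02]]
bail from hinge [-0.02010592  0.04522246] 0.049490591912214145 theta 2.1613416495467574
bail from hinge [-0.01423727  0.02496069] 0.028735623256808125 theta 2.261348260485328
(88, 137) rack xy mm -27.4 151.8
(205, 125) rack xy mm -27.2 85.6
(515, 92) rack xy mm -27.5 -90.0
(628, 82) rack xy mm -26.3 -153.6
(213, 222) rack xy mm 35.6 88.5
(497, 188) rack xy mm 32.9 -68.5
(210, 222) rack xy mm 35.4 90.1
```

Call:
servo_tool([
  [1,0,0,0,-7.4],
  [1,0,0,0,-7.4],
  [1,0,0,0,-7.4],
  [1,-30,-30,0,0],
  [1,-30,-30,0,0],
  [1,-30,-30,0,0],
  [1,-30,-30,0,0],
  [1,-30,-30,0,0],
  [1,-30,-30,0,0],
  [1,-30,-30,0,0],
  [1,-30,-30,0,0],
  [1,-30,-30,0,0],
], force=40)

```text
t: 1.6
tool_pos: [0.4619, 0.3713, 0.2307]
tool_rot: [0.207, -3.134, 0.001]
contact_force: [-0.0, 0.6, -0.9]
opening: 0.0858
grip_force: 0.0
```

Call:
servo_tool([
  [1,-28,-30,0,0],
  [1,-28,-30,0,0],
  [1,-28,-30,0,0],
  [1,-28,-30,0,0],
  [1,0,0,0,0],
  [1,0,0,30,0],
  [1,0,0,40,0],
  [1,0,0,30,0],
  [1,0,0,10,0],
])

```text
t: 2.72
tool_pos: [0.5855, 0.2684, 0.1182]
tool_rot: [0.208, -3.129, 0.002]
contact_force: [-1.0, 0.3, 0.1]
opening: 0.085
grip_force: 0.0
```

Run:
```python
from h import *
a=get_image("side")[:,:,::-1];b=get_image("top")[:,:,::-1]
c=lambda i,x,y:cv2.resize(i[y:y+80,x:x+100],None,fx=4,fy=4,interpolation=cv2.INTER_CUBIC)
cv2.imwrite("pics/m2.png",np.hstack([c(a,275,110),c(b,165,130)]))
print(get_obs()["tool_pos"])
```

```text
[0.5867958  0.26846564 0.12007978]
```

View pics/m2.png

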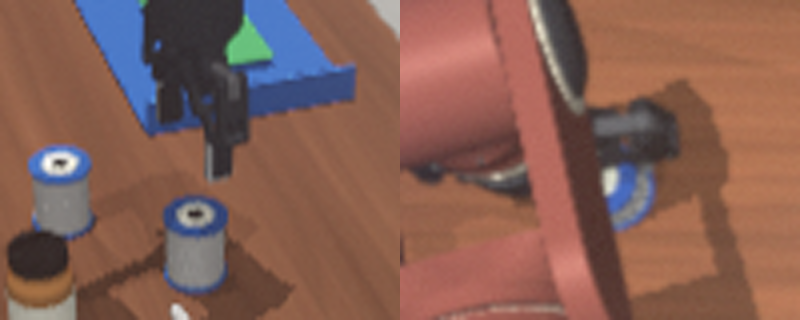

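The open gripper is above spool d (side crop about (195,235)) with the fingers straddling the row direction; spool c and the jar are clear. Going down to the top flange.

Call:
servo_tool([
  [1,-1,-1,30,0],
  [1,0,0,30,0],
  [1,0,0,15,0],
  [1,0,0,6,0],
  [0.6,0,0,0,0],
  [0.4,0,0,0,0],
  [0.4,0,0,0,0],
  [0.4,0,0,0,0],
  [0.4,0,0,0,0],
], force=40)

```text
t: 3.95
tool_pos: [0.5905, 0.268, 0.0424]
tool_rot: [-0.207, 3.132, 0.002]
contact_force: [-0.2, 2.4, 5.4]
opening: 0.054
grip_force: 41.4
```

Call:
servo_tool([
  [0.4,0,0,0,0],
  [0.4,0,0,-10,0],
  [0.4,0,0,-30,0],
  [0.4,0,0,-40,0],
  [0.4,0,0,-40,0],
  [0.4,0,0,0,0],
  [0.4,0,0,0,0],
])

```text
t: 4.82
tool_pos: [0.5881, 0.2668, 0.1585]
tool_rot: [0.206, -3.132, 0.001]
contact_force: [-1.1, -0.2, -3.5]
opening: 0.0536
grip_force: 42.8
```

Run:
```python
from h import *
a=get_image("side")[:,:,::-1]
cv2.imwrite("pics/m3.png",cv2.resize(a[90:200,270:400],None,fx=5,fy=5,interpolation=cv2.INTER_CUBIC))
o=get_obs();print(o["tool_pos"],o["contact_force"],o["opening"],o["grip_force"])
```

```text
[0.5876438 0.266685  0.1575486] [-0.68235652 -1.12448584 -2.51620844] 0.05354538646212884 42.811245918273926
```

View pics/m3.png

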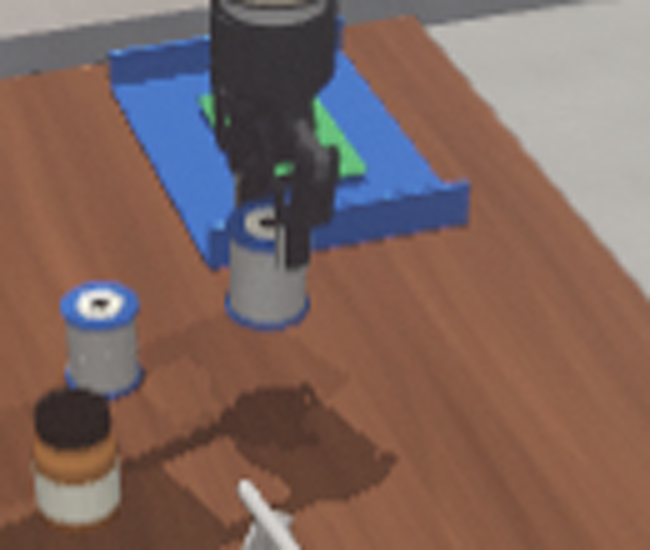

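Spool d is held, hanging upright, at about (265,265) in the crop, with the bench below it clear. Carrying it to the left (+y) empty pocket, coming in from the far side.

Call:
servo_tool([
  [0.4,0,-20,-18,0],
  [0.4,5,-40,0,0],
  [0.4,5,-40,0,0],
  [0.4,5,-40,0,0],
  [0.4,5,-40,0,0],
  [0.4,10,-40,0,0],
  [0.4,15,-30,0,0],
  [0.4,20,-10,0,0],
  [0.4,15,0,0,0],
  [0.4,0,0,0,0],
  [0.4,0,0,0,0],
])

```text
t: 6.25
tool_pos: [0.5443, -0.0005, 0.1785]
tool_rot: [-0.208, 3.134, -0.0]
contact_force: [0.1, 0.3, -1.9]
opening: 0.0537
grip_force: 42.9
```

Run:
```python
from h import *
a=get_image("side")[:,:,::-1];b=get_image("top")[:,:,::-1]
A=cv2.resize(a[150:300,290:400],None,fx=3.5,fy=3.5,interpolation=cv2.INTER_CUBIC);B=cv2.resize(b[150:250,280:390],None,fx=3.5,fy=3.5,interpolation=cv2.INTER_CUBIC)
B=np.vstack([B,np.zeros((A.shape[0]-B.shape[0],B.shape[1],3),np.uint8)])
cv2.imwrite("pics/m4.png",np.hstack([A,B]))
o=get_obs();print(o["tool_pos"],o["contact_force"],o["opening"])
p=o["tool_pos"];f=np.array([.9914,.1314]);w=np.array([-.1314,.9914]);d=p-np.array([.5402,-.0015,.0465]);print("fwd,row,up",d[:2]@f,d[:2]@w,d[2])
```

```text
[ 5.44421830e-01 -4.73646544e-04  1.78455930e-01] [-0.39958262 -0.4793016  -1.33255027] 0.05336424072524247
fwd,row,up 0.00432038499952321 0.00046277836840173946 0.1319559297119577
```

View pics/m4.png

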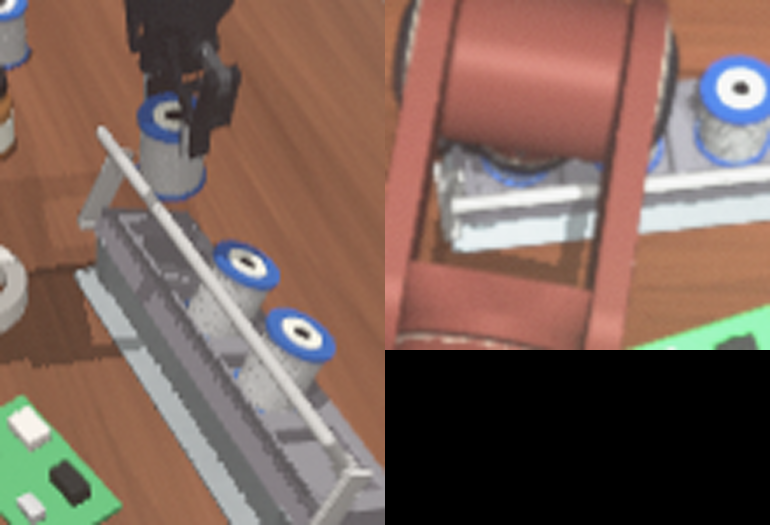

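The spool hangs over the left pocket, at about (172,150) in the side half, clear of the bail bar. The top view is mostly blocked by the arm. Descending until contact.

Call:
servo_tool([
  [0.4,2,0,25,0],
  [0.4,0,0,25,0],
  [0.4,0,0,5,0],
  [0.4,0,0,3,0],
  [0.4,0,0,0,0],
  [0.4,0,0,0,0],
])

```text
t: 7.1
tool_pos: [0.5427, -0.0013, 0.1215]
tool_rot: [-0.207, 3.133, -0.001]
contact_force: [0.5, -0.4, -1.5]
opening: 0.0538
grip_force: 43.0
```

Call:
servo_tool([
  [0.4,0,0,2,0],
  [0.4,0,0,2,0],
  [0.4,0,0,0,0],
])

```text
t: 7.48
tool_pos: [0.5425, -0.0013, 0.1169]
tool_rot: [-0.206, 3.133, -0.0]
contact_force: [1.0, 0.2, -0.3]
opening: 0.0536
grip_force: 43.1
```

Call:
servo_tool([
  [0.4,0,0,2,0],
  [0.4,0,0,2,0],
  [0.4,0,0,0,0],
])

```text
t: 7.85
tool_pos: [0.5448, -0.001, 0.1154]
tool_rot: [-0.206, 3.128, -0.0]
contact_force: [2.4, 1.8, 6.5]
opening: 0.0539
grip_force: 43.5
```

Contact is at z ≈ 0.1165, against 0.117 predicted. Now rolling the spool forward about that edge.

Call:
servo_tool([
  [0.4,-3,0,1.5,0],
  [0.4,-3,0,2,0],
  [0.4,-3,0,2,0],
  [0.4,-3,0,2,0],
  [0.4,0,0,0,0],
])

```text
t: 8.48
tool_pos: [0.5565, 0.0001, 0.1075]
tool_rot: [-0.207, 3.129, -0.002]
contact_force: [2.3, -0.9, 5.9]
opening: 0.0538
grip_force: 43.5
```

Call:
servo_tool([
  [0.4,-3,0,2,0],
  [0.4,-3,0,2,0],
  [0.4,-3,0,2,0],
  [0.4,-3,0,2,0],
  [0.4,0,0,0,0],
])

```text
t: 9.1
tool_pos: [0.5669, 0.0017, 0.0974]
tool_rot: [-0.207, 3.133, -0.001]
contact_force: [2.5, -1.1, 5.3]
opening: 0.0538
grip_force: 44.0
```

Run:
```python
from h import *
a=get_image("side")[:,:,::-1]
cv2.imwrite("pics/m5.png",cv2.resize(a[160:290,295:405],None,fx=4.5,fy=4.5,interpolation=cv2.INTER_CUBIC))
o=get_obs();print(o["tool_pos"],o["contact_force"],o["opening"])
p=o["tool_pos"];f=np.array([.9914,.1314]);w=np.array([-.1314,.9914]);d=p-np.array([.5402,-.0015,.0465]);print("fwd,row,up",d[:2]@f,d[:2]@w,d[2])
```

```text
[0.56679557 0.00174049 0.09745314] [ 3.32490427 -0.62318939  5.68291092] 0.0535887030933771
fwd,row,up 0.026792646533074317 -0.00028203573079105027 0.05095313899938879
```

View pics/m5.png

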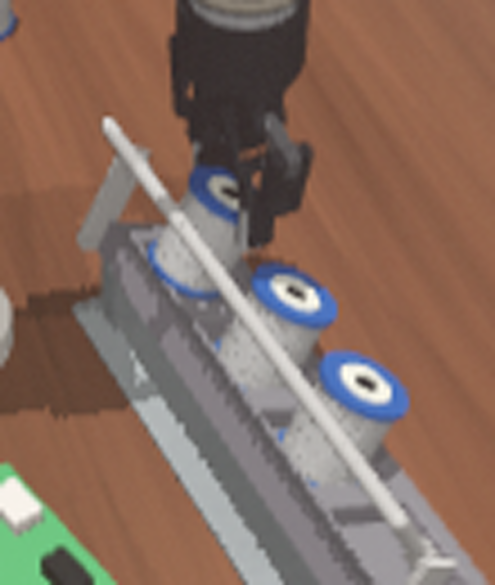

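The spool is now tilted like its neighbours, at about (200,235) in the crop, with its bottom edge resting on the near rim. Sliding it down the slope and into the pocket.

Call:
servo_tool([
  [0.4,-3,0,1.5,0],
  [0.4,-3,0,1.5,0],
  [0.4,0,0,1,0],
  [0.4,0,0,0,0],
])

```text
t: 9.65
tool_pos: [0.5716, 0.0029, 0.0925]
tool_rot: [0.207, -3.134, -0.001]
contact_force: [1.1, -0.0, 3.3]
opening: 0.0534
grip_force: 44.1
```

Call:
servo_tool([
  [0.4,1,0,2,0],
  [0.4,1,0,2,0],
  [0.4,1,0,2,0],
  [0.4,0,0,0,0],
])

```text
t: 10.15
tool_pos: [0.5728, 0.0029, 0.0901]
tool_rot: [-0.205, 3.124, 0.001]
contact_force: [7.2, 2.5, 8.0]
opening: 0.0535
grip_force: 44.5
```

Call:
servo_tool([
  [0.4,-2,0,0,0],
  [0.4,-2,0,1,0],
  [0.4,0,0,1,0],
  [0.4,0,0,0,0],
])

```text
t: 10.65
tool_pos: [0.5749, 0.0032, 0.0864]
tool_rot: [-0.206, 3.129, 0.0]
contact_force: [5.8, 0.2, 5.1]
opening: 0.0536
grip_force: 44.5
```

Call:
servo_tool([
  [0.4,-1,0,1,0],
  [0.4,-1,0,1,0],
  [0.4,0,0,0,0],
])

```text
t: 11.02
tool_pos: [0.5763, 0.0034, 0.0839]
tool_rot: [-0.206, 3.131, 0.0]
contact_force: [5.5, 1.0, 5.4]
opening: 0.0538
grip_force: 44.5
```

Run:
```python
from h import *
a=get_image("side")[:,:,::-1];cv2.imwrite("pics/m6.png",cv2.resize(a[185:265,315:395],None,fx=7,fy=7,interpolation=cv2.INTER_CUBIC))
p=get_obs()["tool_pos"];f=np.array([.9914,.1314]);w=np.array([-.1314,.9914])
P=p+[0,0,.021]
for al in(20,25,30,37):
    s,c=np.sin(np.radians(al)),np.cos(np.radians(al));n=np.r_[s*f,c];u=np.r_[-c*f,s]
    pts=[P,P-.062*n,P-.06*n+.028*u,P-.06*n-.028*u,P-.06*n+.028*np.r_[w,0],P-.06*n-.028*np.r_[w,0]]
    print(al,((proj("side",pts)-[314.5,184.5])*7).round().tolist())
```

```text
20 [[238.0, 144.0], [187.0, 261.0], [132.0, 260.0], [243.0, 254.0], [157.0, 215.0], [220.0, 301.0]]
25 [[238.0, 144.0], [176.0, 261.0], [124.0, 256.0], [230.0, 259.0], [147.0, 215.0], [210.0, 301.0]]
30 [[238.0, 144.0], [166.0, 260.0], [117.0, 250.0], [218.0, 263.0], [138.0, 214.0], [200.0, 301.0]]
37 [[238.0, 144.0], [153.0, 258.0], [108.0, 242.0], [202.0, 266.0], [125.0, 212.0], [187.0, 298.0]]
```

View pics/m6.png

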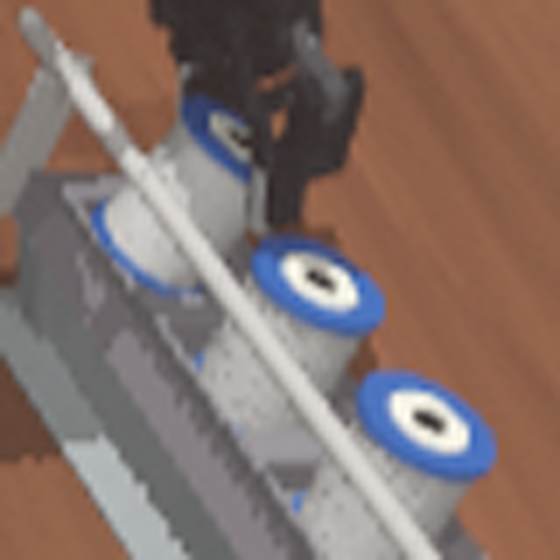

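The held spool is over-tilted, about 38°: its bottom flange runs from (93,222) to (180,292) in the crop and its near corner has caught on the near rim. I'll lift and shift it forward so the corner clears the rim. Then I'll press its far edge on the floor and roll it back.

Call:
servo_tool([
  [0.4,-1,0,-2,0],
  [0.4,-2.5,0,-1,0],
  [0.4,-2.5,0,0,0],
  [0.4,0,0,0,0],
])

```text
t: 11.58
tool_pos: [0.5792, 0.0041, 0.084]
tool_rot: [0.206, -3.131, -0.001]
contact_force: [-1.2, 0.3, -2.6]
opening: 0.0538
grip_force: 44.1
```

Call:
servo_tool([
  [0.4,0,0,2,0],
  [0.4,0,0,2,0],
  [0.4,0,0,0,0],
])

```text
t: 11.95
tool_pos: [0.5802, 0.0039, 0.0813]
tool_rot: [0.207, -3.134, -0.0]
contact_force: [0.7, 0.3, -2.3]
opening: 0.0538
grip_force: 44.1
```

Call:
servo_tool([
  [0.4,1,0,2,0],
  [0.4,1,0,1,0],
  [0.4,0,0,0,0],
])

```text
t: 12.32
tool_pos: [0.5785, 0.0037, 0.0786]
tool_rot: [0.207, -3.135, -0.0]
contact_force: [-0.1, 0.7, -1.9]
opening: 0.0539
grip_force: 44.1
```

Call:
servo_tool([
  [0.4,1,0,1,0],
  [0.4,1,0,0.5,0],
  [0.4,1.5,0,0,0],
  [0.4,1.5,0,0,0],
  [0.4,0,0,0,0],
])

```text
t: 12.95
tool_pos: [0.5743, 0.003, 0.078]
tool_rot: [-0.207, 3.133, -0.0]
contact_force: [1.2, 1.2, 0.6]
opening: 0.0537
grip_force: 44.2
```

Call:
servo_tool([
  [0.4,1.5,0,0,0],
  [0.4,1.5,0,-0.5,0],
  [0.4,1.5,0,0,0],
  [0.4,0,0,0,0],
])

```text
t: 13.45
tool_pos: [0.57, 0.0025, 0.0786]
tool_rot: [-0.207, 3.133, 0.0]
contact_force: [4.0, 2.4, 2.0]
opening: 0.0537
grip_force: 44.3
```

Call:
servo_tool([
  [0.4,1.5,0,0,0],
  [0.4,1,0,0,0],
  [0.4,0,0,0,0],
])

```text
t: 13.82
tool_pos: [0.5686, 0.0023, 0.0792]
tool_rot: [-0.206, 3.13, -0.0]
contact_force: [6.9, 2.2, 1.8]
opening: 0.0536
grip_force: 44.3
```

Call:
servo_tool([
  [0.66,0,0,0,0],
  [0.7,0,0,0,0],
  [0.72,0,0,0,0],
  [0.72,0,0,0,0],
])

```text
t: 14.32
tool_pos: [0.5661, 0.0019, 0.0772]
tool_rot: [0.206, -3.133, 0.0]
contact_force: [0.0, -0.7, -0.2]
opening: 0.0614
grip_force: 0.0
```

Call:
servo_tool([
  [0.72,0,0,-20,0],
  [0.72,0,0,-40,0],
  [0.72,0,0,-40,0],
  [0.9,0,0,-20,0],
  [1,0,45,0,0],
  [1,0,45,0,0],
  [1,0,45,0,0],
  [1,0,45,0,0],
  [1,5,45,0,0],
  [1,5,45,0,0],
  [1,5,45,0,0],
  [1,4,45,0,0],
])

```text
t: 15.82
tool_pos: [0.4999, 0.3577, 0.1977]
tool_rot: [0.207, -3.134, 0.001]
contact_force: [0.5, -0.1, 0.5]
opening: 0.0853
grip_force: 0.0
```

Call:
servo_tool([
  [1,0,20,0,0],
  [1,0,0,0,0],
])

```text
t: 16.08
tool_pos: [0.4978, 0.3767, 0.1975]
tool_rot: [0.209, -3.134, 0.001]
contact_force: [0.4, -0.1, 0.3]
opening: 0.0855
grip_force: 0.0
```

```bash
cat > m.py <<'E'
from h import *
def blob(I,p,w=16):
    x,y=p;c=I[y-w:y+w,x-w:x+w];h=cv2.cvtColor(c,cv2.COLOR_BGR2HSV)
    m=((h[...,0]>100)&(h[...,0]<125)&(h[...,1]>130)).astype(np.uint8)
    k,l,s,ce=cv2.connectedComponentsWithStats(m)
    i=1+np.argmax(s[1:,4]);e=cv2.fitEllipse(cv2.convexHull(np.argwhere(l==i)[:,::-1].astype(np.float32)))
    return np.array(e[0])+[x-w,y-w],np.round(e[1],1)
def report(pairs):
    a=get_image("side")[:,:,::-1].copy();b=get_image("top")[:,:,::-1].copy()
    for k,(p,q) in pairs.items():
        A,B=blob(a,p),blob(b,q);X,g=tri(A[0],B[0]);print(k,A[0].round(1),A[1],B[0].round(1),B[1],X.round(4),round(g,4))
    return a,b
E
python3 - <<'E'
from m import *
top=np.array([.5789,-.0763,.0995])+.08*np.array([-.1314,.9914,0])
ps,pt=[tuple(proj(n,top)[0].round().astype(int)) for n in("side","top")];print(top,ps,pt)
a,b=report({"new":(ps,pt),"r1":((359,226),(349,179)),"r2":((375,246),(381,176))})
cv2.imwrite("pics/full7s.png",a);cv2.imwrite("pics/full7t.png",b);print(get_obs()["tool_pos"])
E
```

```text
[0.568388 0.003012 0.0995  ] (np.int64(346), np.int64(207)) (np.int64(316), np.int64(182))
new [345.5 207.3] [ 8.7 18.5] [316.6 182.6] [18.2 21.4] [0.5672 0.0028 0.0994] 0.0001
r1 [359.9 225.3] [ 9.7 19.7] [348.7 178.7] [18.4 21.6] [ 0.579  -0.0762  0.0993] 0.0
r2 [375.2 245.5] [10.8 20.7] [380.9 175.5] [18.1 21.7] [ 0.5894 -0.1554  0.0989] 0.0001
[0.49834783 0.375263   0.19759076]
```

Spool d is seated: its measured top is on the line of its neighbours' tops, at the same height, within about 1 mm. Now spool c.

Call:
servo_tool([
  [1,0,1,40,0],
  [1,0,0,50,0],
  [1,0,0,40,0],
  [1,0,0,20,0],
  [1,0,0,8,0],
  [0.6,0,0,0,0],
  [0.4,0,0,0,0],
  [0.4,0,0,0,0],
  [0.4,0,0,0,0],
  [0.4,0,0,0,0],
], force=40)

```text
t: 17.42
tool_pos: [0.4994, 0.3785, 0.0424]
tool_rot: [-0.207, 3.131, 0.003]
contact_force: [-1.0, 1.2, 6.7]
opening: 0.0536
grip_force: 41.4
```

Call:
servo_tool([
  [0.4,0,0,-10,0],
  [0.4,0,0,-30,0],
  [0.4,0,0,-40,0],
  [0.4,0,0,-40,0],
  [0.4,0,0,-25,0],
  [0.4,0,0,0,0],
])

```text
t: 18.18
tool_pos: [0.4988, 0.3777, 0.1871]
tool_rot: [-0.207, 3.131, 0.003]
contact_force: [-0.9, 0.1, -4.6]
opening: 0.0537
grip_force: 43.3
```

Call:
servo_tool([
  [0.4,-10,-20,-10,0],
  [0.4,-10,-45,0,0],
  [0.4,-10,-45,0,0],
  [0.4,0,-45,0,0],
  [0.4,0,-45,0,0],
  [0.4,0,-45,0,0],
  [0.4,0,-45,0,0],
  [0.4,0,-45,0,0],
  [0.4,0,-45,0,0],
  [0.4,0,-45,0,0],
  [0.4,0,-45,0,0],
  [0.4,0,-45,0,0],
])

```text
t: 19.68
tool_pos: [0.5939, -0.1316, 0.1926]
tool_rot: [0.205, -3.131, -0.001]
contact_force: [0.5, -0.5, -3.6]
opening: 0.0541
grip_force: 43.4
```

Call:
servo_tool([
  [0.4,0,-45,0,0],
  [0.4,0,-40,0,0],
  [0.4,10,-20,0,0],
  [0.4,20,0,0,0],
  [0.4,0,0,0,0],
  [0.4,0,0,0,0],
])

```text
t: 20.42
tool_pos: [0.5791, -0.237, 0.1943]
tool_rot: [0.207, -3.134, -0.001]
contact_force: [-0.9, 0.0, -3.8]
opening: 0.0536
grip_force: 43.6
```

Call:
servo_tool([
  [0.4,5,-1.5,20,0],
  [0.4,0,0,30,0],
  [0.4,0,0,20,0],
  [0.4,0,0,4,0],
  [0.4,0,0,0,0],
])

```text
t: 21.05
tool_pos: [0.5747, -0.2395, 0.1208]
tool_rot: [0.207, -3.135, 0.0]
contact_force: [-0.2, 0.3, -4.2]
opening: 0.0534
grip_force: 43.6
```

Call:
servo_tool([
  [0.4,0,0,2,0],
  [0.4,0,0,2,0],
  [0.4,0,0,1,0],
  [0.4,0,0,0,0],
])

```text
t: 21.55
tool_pos: [0.5752, -0.2397, 0.1167]
tool_rot: [-0.206, 3.133, -0.001]
contact_force: [0.9, 0.1, -1.1]
opening: 0.054
grip_force: 43.7
```

Call:
servo_tool([
  [0.4,-3,0,2,0],
  [0.4,-3,0,2,0],
  [0.4,-3,0,2,0],
  [0.4,-3,0,2.5,0],
  [0.4,0,0,0,0],
])

```text
t: 22.18
tool_pos: [0.5881, -0.2384, 0.1086]
tool_rot: [-0.207, 3.132, -0.003]
contact_force: [2.7, 0.6, 5.0]
opening: 0.054
grip_force: 44.2
```

Call:
servo_tool([
  [0.4,-3,0,2,0],
  [0.4,-3,0,2.5,0],
  [0.4,-3,0,2.5,0],
  [0.4,-3,0,2.5,0],
  [0.4,0,0,0,0],
])

```text
t: 22.8
tool_pos: [0.599, -0.2365, 0.098]
tool_rot: [-0.207, 3.134, -0.001]
contact_force: [4.1, -0.8, 5.5]
opening: 0.0539
grip_force: 44.8
```

Call:
servo_tool([
  [0.4,-2,0,-2,0],
  [0.4,-3,0,1,0],
  [0.4,-3,0,1,0],
  [0.4,0,0,0,0],
])

```text
t: 23.3
tool_pos: [0.6052, -0.2344, 0.0957]
tool_rot: [0.207, -3.132, -0.004]
contact_force: [-0.2, 1.0, -4.3]
opening: 0.0536
grip_force: 44.2
```

Call:
servo_tool([
  [0.4,0.9,0,2,0],
  [0.4,0.9,0,2,0],
  [0.4,0.9,0,2,0],
  [0.4,0,0,0,0],
])

```text
t: 23.8
tool_pos: [0.6038, -0.2356, 0.0924]
tool_rot: [-0.206, 3.134, 0.0]
contact_force: [-0.8, 1.7, -1.6]
opening: 0.0536
grip_force: 44.4
```

Call:
servo_tool([
  [0.4,0.9,0,2,0],
  [0.4,0.9,0,2,0],
  [0.4,0,0,0,0],
])

```text
t: 24.18
tool_pos: [0.604, -0.2359, 0.092]
tool_rot: [-0.206, 3.13, -0.001]
contact_force: [-2.0, 4.1, 11.0]
opening: 0.0535
grip_force: 45.0
```

Run:
```python
from h import *
a=get_image("side")[:,:,::-1];b=get_image("top")[:,:,::-1]
A=cv2.resize(a[215:315,340:420],None,fx=5.5,fy=5.5,interpolation=cv2.INTER_CUBIC);B=cv2.resize(b[140:240,370:450],None,fx=4.4,fy=4.4,interpolation=cv2.INTER_CUBIC)
B=np.vstack([B,np.zeros((A.shape[0]-B.shape[0],B.shape[1],3),np.uint8)])
cv2.imwrite("pics/m7.png",np.hstack([A,B]));print(A.shape)
p=get_obs()["tool_pos"];f=np.array([.9914,.1314]);w=np.r_[-.1314,.9914,0]
P=p+[0,0,.021];print(p)
for al in(15,20,25,30):
    s,c=np.sin(np.radians(al)),np.cos(np.radians(al));n=np.r_[s*f,c];u=np.r_[-c*f,s];O=P-.062*n
    print(al,((proj("side",[P+.002*n,O+.028*u,O-.028*u,O+.028*w,O-.028*w])-[339.5,214.5])*5.5).round().tolist())
s,c=.4226,.9063;n=np.r_[s*f,c];u=np.r_[-c*f,s];b0=np.array([.572,-.2394,.0465])
print("rim",((proj("side",[b0+.016*n+.031*(i*u+j*w) for i,j in((1,1),(1,-1),(-1,-1),(-1,1))])-[339.5,214.5])*5.5).round().tolist())
```

```text
(550, 440, 3)
[ 0.60400088 -0.23584725  0.09194027]
15 [[306.0, 270.0], [208.0, 379.0], [305.0, 356.0], [225.0, 323.0], [291.0, 414.0]]
20 [[306.0, 270.0], [200.0, 377.0], [294.0, 362.0], [216.0, 325.0], [282.0, 416.0]]
25 [[307.0, 270.0], [194.0, 375.0], [283.0, 366.0], [207.0, 326.0], [273.0, 417.0]]
30 [[307.0, 270.0], [188.0, 372.0], [272.0, 371.0], [198.0, 326.0], [264.0, 418.0]]
rim [[155.0, 317.0], [227.0, 421.0], [327.0, 409.0], [253.0, 310.0]]
```

View pics/m7.png

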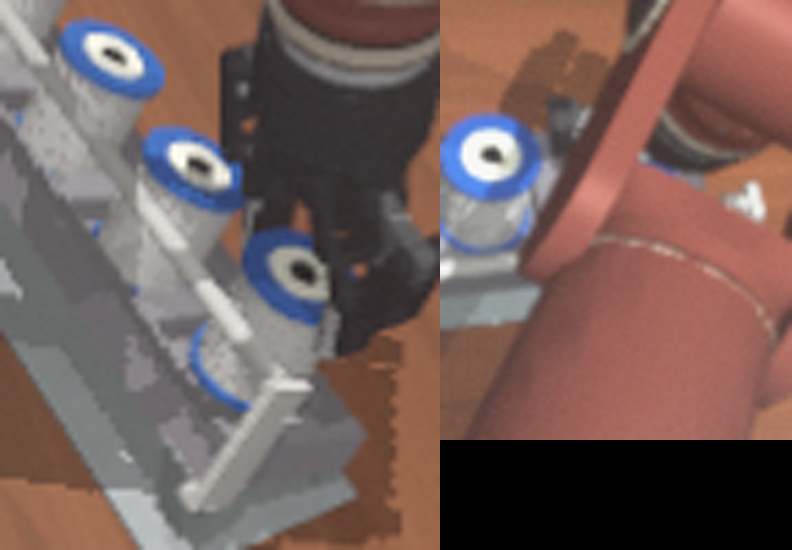

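The held spool is tilted parallel to its neighbours, with its top hole at (303,271), but it is caught on a rim. The force points back and towards +y, which suggests the far and right rims. Nudging it up-slope and left.

Call:
servo_tool([
  [0.4,0,0,-4,0],
  [0.4,1.5,1,-1,0],
  [0.4,1,0.5,0,0],
  [0.4,0,0,0,0],
])

```text
t: 24.78
tool_pos: [0.5983, -0.2345, 0.0917]
tool_rot: [0.206, -3.133, -0.001]
contact_force: [0.3, -0.1, -3.5]
opening: 0.0538
grip_force: 44.2
```

Call:
servo_tool([
  [0.4,0.9,0,2,0],
  [0.4,0.9,0,2,0],
  [0.4,0,0,0,0],
])

```text
t: 25.15
tool_pos: [0.597, -0.2348, 0.0883]
tool_rot: [0.207, -3.134, -0.001]
contact_force: [0.0, 0.5, -3.3]
opening: 0.0537
grip_force: 44.2
```

Call:
servo_tool([
  [0.4,0,0,2,0],
  [0.4,0,0,2,0],
  [0.4,0,0,2,0],
  [0.4,0,0,0,0],
])

```text
t: 25.65
tool_pos: [0.5981, -0.2349, 0.0835]
tool_rot: [-0.207, 3.133, -0.0]
contact_force: [2.0, 0.9, -1.2]
opening: 0.0536
grip_force: 44.4
```

Call:
servo_tool([
  [0.4,0,0,1,0],
  [0.4,0,0,1,0],
  [0.4,0,0,0,0],
])

```text
t: 26.02
tool_pos: [0.5991, -0.2349, 0.0825]
tool_rot: [-0.206, 3.131, -0.001]
contact_force: [3.9, 3.3, 3.0]
opening: 0.0536
grip_force: 44.6
```

Call:
servo_tool([
  [0.4,-1,0,1,0],
  [0.4,0,0,1,0],
  [0.4,0,0,0,0],
])

```text
t: 26.4
tool_pos: [0.6005, -0.2347, 0.0811]
tool_rot: [-0.206, 3.13, -0.001]
contact_force: [4.7, 3.6, 3.8]
opening: 0.0537
grip_force: 44.7
```

Call:
servo_tool([
  [0.66,0,0,-1,0],
  [0.7,0,0,-1,0],
  [0.72,0,0,0,0],
  [0.72,0,0,0,0],
])

```text
t: 26.9
tool_pos: [0.598, -0.235, 0.0805]
tool_rot: [0.206, -3.134, 0.0]
contact_force: [0.2, -0.7, -0.4]
opening: 0.0615
grip_force: 0.0
```

Call:
servo_tool([
  [0.72,0,0,-20,0],
  [0.72,0,0,-40,0],
  [0.72,0,0,-40,0],
  [0.72,0,0,-30,0],
  [0.5,0,0,-20,0],
  [0,20,0,-20,0],
  [0,40,0,0,0],
  [0,50,0,0,0],
  [0,40,0,0,0],
  [0,0,0,0,0],
])

```text
t: 28.15
tool_pos: [0.4478, -0.2547, 0.251]
tool_rot: [0.203, -3.135, 0.0]
contact_force: [-0.2, -0.3, -0.1]
opening: 0.0004
grip_force: 0.0
```

Run:
```python
from m import *
top=np.array([.6005,-.2345,.0992])
ps,pt=[tuple(proj(n,top)[0].round().astype(int)) for n in("side","top")]
a=get_image("side")[:,:,::-1].copy();b=get_image("top")[:,:,::-1].copy()
for k,(p,q) in {"new2":(ps,pt),"new":((346,207),(316,182)),"r1":((359,226),(349,179)),"r2":((375,246),(381,176))}.items():
    for n,I,x in(("side",a,p),("top",b,q)):
        try: r=blob(I,x);print(k,n,x,r[0].round(1),r[1],plane(n,r[0],.0992).round(4))
        except Exception as e: print(k,n,"none")
cv2.imwrite("pics/full8s.png",a);cv2.imwrite("pics/full8t.png",b);print(get_obs()["tool_pos"])
```

```text
new2 side (np.int64(393), np.int64(268)) [392.5 267.9] [12. 22.] [ 0.6001 -0.2353  0.0992]
new2 top (np.int64(413), np.int64(172)) [413.4 171.9] [18.2 21.9] [ 0.6005 -0.2351  0.0992]
new side none
new top (316, 182) [316.6 182.5] [18.4 21.4] [0.5675 0.0027 0.0992]
r1 side (359, 226) [361.9 226.7] [ 9.2 14.6] [ 0.5821 -0.0827  0.0992]
r1 top (349, 179) [348.7 178.8] [18.3 21.6] [ 0.5789 -0.0762  0.0992]
r2 side (375, 246) [375.3 245.5] [10.7 20.8] [ 0.5893 -0.1555  0.0992]
r2 top (381, 176) [380.9 175.4] [18.1 21.8] [ 0.5894 -0.1553  0.0992]
[ 0.4496554  -0.25457077  0.25120797]
```

Both views agree that all four tops are in line and at the same height. Next the bail: closed fingers behind the middle of the bar.

Call:
servo_tool([
  [0,0,40,0,0],
  [0,0,40,20,0],
  [0,0,39,40,0],
  [0,0,0,40,0],
  [0,-20,0,0,0],
  [0,-20,0,0,0],
  [0,-10,0,0,0],
  [0,0,0,0,0],
])

```text
t: 29.25
tool_pos: [0.4843, -0.1297, 0.1509]
tool_rot: [0.208, -3.134, -0.0]
contact_force: [-0.1, -0.3, 0.7]
opening: 0.0002
grip_force: 0.0
```

Call:
servo_tool([
  [0,-10,0,0,0],
  [0,-8,0,0,0],
  [0,-8,0,0,0],
  [0,-8,0,0,0],
  [0,-8,0,0,0],
  [0,0,0,0,0],
])

```text
t: 30.0
tool_pos: [0.526, -0.1243, 0.1507]
tool_rot: [-0.207, 3.134, 0.0]
contact_force: [-0.3, 0.1, -0.8]
opening: 0.0002
grip_force: 0.0
```

Call:
servo_tool([
  [0,-8,0,0,0],
  [0,-8,0,0,0],
  [0,-6,0,0,0],
  [0,0,0,0,0],
])

```text
t: 30.5
tool_pos: [0.5477, -0.1214, 0.1507]
tool_rot: [-0.207, 3.134, 0.0]
contact_force: [-0.4, -0.0, -0.1]
opening: 0.0001
grip_force: 0.1
```

```bash
cat > bar.py <<'E'
from h import *
# bright bar pixels in the side view, cross-checked with predicted bar lines for several bail angles
a=cv2.cvtColor(get_image("side"),cv2.COLOR_RGB2GRAY)
f=np.array([.9914,.1314]);w=np.r_[-.1314,.9914,0];mid=np.array([.556,-.1205,.0465])
for th in np.arange(0,2.4,.15):
    g=th-np.arctan2(8,46);B=mid+np.r_[(-.0154+.0466*np.cos(g))*f,.0734+.0466*np.sin(g)]
    q=proj("side",[B+r*w for r in np.r_[np.linspace(-.15,-.05,30),np.linspace(.05,.15,30)]])
    v=cv2.remap(a,q[:,0].astype(np.float32).reshape(1,-1),q[:,1].astype(np.float32).reshape(1,-1),1)[0]
    print(round(th,2),"mean",v.mean().round(0),"sd",v.std().round(0))
o=get_obs();d=o["tool_pos"]-mid;print("fwd,row,up",d[:2]@f,d@w,d[2],o["contact_force"].round(1))
E
python3 bar.py
```

```text
0.0 mean 131.0 sd 55.0
0.15 mean 148.0 sd 75.0
0.3 mean 133.0 sd 66.0
0.45 mean 100.0 sd 39.0
0.6 mean 91.0 sd 31.0
0.75 mean 92.0 sd 30.0
0.9 mean 101.0 sd 33.0
1.05 mean 138.0 sd 52.0
1.2 mean 172.0 sd 60.0
1.35 mean 161.0 sd 38.0
1.5 mean 129.0 sd 36.0
1.65 mean 139.0 sd 40.0
1.8 mean 105.0 sd 26.0
1.95 mean 115.0 sd 21.0
2.1 mean 134.0 sd 26.0
2.25 mean 134.0 sd 29.0
fwd,row,up -0.00840055926259801 7.433791623485101e-05 0.10451373627368284 [-0.6 -0.7 -0. ]
```

The bail is at about 1.25 rad, matching the push. Going over the top of the bar to press it down.

Call:
servo_tool([
  [0,15,0,0,0],
  [0,10,0,-20,0],
  [0,0,0,-20,0],
  [0,-25,0,0,0],
  [0,-25,0,0,0],
  [0,0,0,10,0],
  [0,0,0,10,0],
  [0,-1,0,8,0],
  [0,-1,0,6,0],
  [0,0,0,0,0],
])

```text
t: 31.8
tool_pos: [0.5769, -0.1177, 0.1601]
tool_rot: [-0.206, 3.125, -0.001]
contact_force: [5.6, 2.0, 7.3]
opening: 0.0001
grip_force: 3.6
```

```bash
python3 bar.py | grep -v -E "^(1.[5-9]|2)"
```

```text
0.0 mean 144.0 sd 37.0
0.15 mean 176.0 sd 22.0
0.3 mean 197.0 sd 31.0
0.45 mean 190.0 sd 30.0
0.6 mean 172.0 sd 23.0
0.75 mean 170.0 sd 21.0
0.9 mean 185.0 sd 24.0
1.05 mean 199.0 sd 25.0
1.2 mean 185.0 sd 20.0
1.35 mean 137.0 sd 27.0
fwd,row,up 0.020989575554747363 -5.534737832315517e-05 0.1135809364867026 [5.3 3.1 7.1]
```

Call:
servo_tool([
  [0,0,0,4,0],
  [0,0,0,4,0],
  [0,-1,0,4,0],
  [0,0,0,0,0],
])

```text
t: 32.35
tool_pos: [0.5839, -0.117, 0.1535]
tool_rot: [-0.205, 3.109, -0.002]
contact_force: [16.1, 8.5, 15.3]
opening: 0.0001
grip_force: 8.2
```

Call:
servo_tool([
  [0,-2,0,5,0],
  [0,-2,0,5,0],
  [0,-2,0,5,0],
  [0,0,0,0,0],
])

```text
t: 32.85
tool_pos: [0.5819, -0.1172, 0.1315]
tool_rot: [-0.207, 3.131, -0.002]
contact_force: [0.8, -0.4, 0.4]
opening: -0.0003
grip_force: 0.4
```

```bash
cat >> bar.py <<'E'
cv2.imwrite("pics/x.png",a)
E
sed -i 's/np.arange(0,2.4,.15)/np.arange(0,1.5,.1)/' bar.py; python3 bar.py
```

```text
0.0 mean 136.0 sd 41.0
0.1 mean 146.0 sd 21.0
0.2 mean 175.0 sd 18.0
0.3 mean 193.0 sd 23.0
0.4 mean 197.0 sd 24.0
0.5 mean 192.0 sd 22.0
0.6 mean 185.0 sd 20.0
0.7 mean 182.0 sd 19.0
0.8 mean 186.0 sd 21.0
0.9 mean 191.0 sd 24.0
1.0 mean 194.0 sd 28.0
1.1 mean 187.0 sd 27.0
1.2 mean 165.0 sd 22.0
1.3 mean 138.0 sd 27.0
1.4 mean 128.0 sd 35.0
fwd,row,up 0.02483033848605552 0.000152831403882028 0.08353080005571824 [ 0.4 -0.1  0.2]
```

```bash
cat > bar2.py <<'E'
from h import *
f=np.array([.9914,.1314]);w=np.r_[-.1314,.9914,0];mid=np.array([.556,-.1205,.0465])
I={n:cv2.cvtColor(get_image(n),cv2.COLOR_RGB2GRAY) for n in K}
rows={"L":np.linspace(.151,.158,8),"R":np.linspace(-.158,-.151,8),"gap":np.r_[np.linspace(.074,.086,8),np.linspace(-.086,-.074,8)]}
print("th  side L R gap | top L R gap")
for th in np.arange(-.1,1.6,.1):
    g=th-np.arctan2(8,46);B=mid+np.r_[(-.0154+.0466*np.cos(g))*f,.0734+.0466*np.sin(g)];r=[]
    for n in K:
        for k in rows:
            q=proj(n,[B+x*w for x in rows[k]]).astype(np.float32)
            r.append(int(cv2.remap(I[n],q[:,0].reshape(1,-1),q[:,1].reshape(1,-1),1).mean()))
    print(round(th,1),r)
o=get_obs();d=o["tool_pos"]-mid;print("fwd,row,up",(d[:2]@f).round(4),(d@w).round(4),d[2].round(4),o["contact_force"].round(1))
E
python3 bar2.py
```

```text
th  side L R gap | top L R gap
-0.1 [115, 212, 102, 224, 220, 160]
0.0 [117, 190, 109, 242, 240, 173]
0.1 [152, 182, 148, 245, 243, 177]
0.2 [196, 195, 190, 245, 245, 179]
0.3 [213, 215, 206, 246, 245, 179]
0.4 [212, 216, 205, 245, 245, 179]
0.5 [199, 205, 191, 245, 243, 178]
0.6 [181, 194, 174, 241, 239, 174]
0.7 [150, 192, 165, 222, 222, 159]
0.8 [122, 196, 166, 161, 204, 133]
0.9 [110, 208, 171, 127, 211, 117]
1.0 [110, 217, 177, 146, 223, 122]
1.1 [112, 214, 177, 163, 231, 127]
1.2 [113, 191, 163, 165, 235, 126]
1.3 [114, 199, 137, 166, 235, 120]
1.4 [115, 173, 114, 162, 235, 113]
1.5 [115, 76, 100, 166, 232, 112]
fwd,row,up 0.0238 0.0003 0.0822 [ 0.6 -0.2  0.4]
```

The bail is at about 0.35 rad, and both views agree. Re-centring over the bar and pressing it the rest of the way.

Call:
servo_tool([
  [0,0,0,-12,0],
  [0,-8,0,0,0],
  [0,0,0,8,0],
  [0,0,0,5,0],
  [0,0,0,4,0],
  [0,0,0,4,0],
  [0,0,0,0,0],
])

```text
t: 33.88
tool_pos: [0.5883, -0.116, 0.1202]
tool_rot: [0.207, -3.134, -0.0]
contact_force: [-0.8, 0.4, -0.1]
opening: 0.0004
grip_force: 0.0
```

```bash
python3 bar2.py | head -9;python3 bar2.py | tail -1
```

```text
th  side L R gap | top L R gap
-0.1 [133, 160, 123, 235, 231, 162]
0.0 [189, 193, 186, 245, 244, 173]
0.1 [211, 216, 207, 246, 245, 174]
0.2 [195, 204, 191, 246, 245, 174]
0.3 [145, 154, 138, 246, 245, 174]
0.4 [117, 122, 106, 246, 245, 174]
0.5 [110, 116, 101, 246, 245, 174]
0.6 [111, 116, 98, 245, 243, 172]
fwd,row,up 0.033 0.0 0.0744 [ 0.7  0.6 -0. ]
```

Call:
servo_tool([
  [0,0,0,2,0],
  [0,0,0,2,0],
  [0,0,0,2,0],
  [0,0,0,0,0],
])

```text
t: 34.58
tool_pos: [0.5889, -0.1162, 0.1152]
tool_rot: [-0.207, 3.134, -0.0]
contact_force: [-0.2, -0.9, 2.8]
opening: -0.0
grip_force: 1.4
```

Call:
servo_tool([
  [0,0,0,1.5,0],
  [0,0,0,1.5,0],
  [0,0,0,0,0],
  [0,0,0,0,0],
])

```text
t: 35.08
tool_pos: [0.5891, -0.1163, 0.1149]
tool_rot: [-0.207, 3.135, -0.001]
contact_force: [-6.9, 0.8, 14.0]
opening: -0.0001
grip_force: 7.1
```

```bash
python3 bar2.py | head -9;python3 bar2.py | tail -1
```

```text
th  side L R gap | top L R gap
-0.1 [184, 186, 180, 241, 241, 169]
0.0 [214, 217, 206, 245, 245, 173]
0.1 [187, 197, 184, 243, 245, 173]
0.2 [128, 139, 119, 242, 244, 172]
0.3 [110, 117, 102, 241, 243, 172]
0.4 [110, 116, 102, 242, 244, 173]
0.5 [110, 116, 101, 243, 245, 173]
0.6 [111, 116, 98, 245, 245, 173]
fwd,row,up 0.0333 -0.0001 0.0684 [-5.8  2.3 13.6]
```

The bar has reached its hard stop: 14 N with no further travel, and the bail measures about 0 rad. Retreating and checking.

Call:
servo_tool([
  [0,0,0,-15,0],
  [0,0,0,-40,0],
  [0,0,0,-50,0],
  [0,0,0,-50,0],
  [0,40,0,0,0],
  [0,50,0,0,0],
  [0,50,0,0,0],
  [0,0,0,0,0],
  [0,0,0,0,0],
])

```text
t: 36.4
tool_pos: [0.4502, -0.1345, 0.2671]
tool_rot: [-0.206, 3.134, -0.0]
contact_force: [0.4, -0.3, -0.8]
opening: -0.0003
grip_force: 0.0
```

```bash
python3 bar2.py | sed -n '2,5p;$p'
python3 - <<'E'
from m import *
b=get_image("top")[:,:,::-1].copy()
for q in((316,182),(349,179),(381,176),(413,172)):
    r=blob(b,q);print(q,r[0].round(1),r[1])
print(get_obs()["t"])
E
```

```text
-0.1 [188, 185, 187, 241, 241, 242]
0.0 [214, 216, 214, 244, 245, 245]
0.1 [187, 197, 196, 243, 244, 244]
0.2 [127, 139, 133, 242, 244, 243]
fwd,row,up -0.1063 0.0 0.2205 [ 0.6  0.2 -0.2]
(316, 182) [316.9 185.3] [12.6 19.7]
(349, 179) [349.3 182.7] [10.2 19.8]
(381, 176) [381.5 178.2] [12.3 20. ]
(413, 172) [413.9 175.1] [11.6 19.8]
36.55
```

The bail stays at about 0 rad across the whole row. The spool tops, half hidden by the bar, are all where they were.

```bash
python3 -c "
from station import *
print(finish_job())"
```

```text
the job is handed in; nothing more can be done
None
```

Job handed in at about 36.5 s: by the camera measurements both spare spools are seated in the end pockets and the bail is fully shut, but the judge's result was not shown.

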